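# Roll a bar blank into the V-block and butt it against its stop

### The arm

A 6-joint arm with a two-finger parallel gripper is mounted at the origin on the work surface. World frame = base frame: x ahead of the robot, y to its left, z up, the work surface at z = 0. Lengths are in m, angles in rad, forces in N, time in s.
With the tool pointing down it reaches from about 0.3 to 0.775 m from the base axis. Payload 14.6 kg.
Tool frame: the origin (TCP) lies at the very end of the fingers, on their centre line; the grasp point (between the pads) lies 19 mm behind it; z points along the fingers, y is the line along which they close (so a half turn about z gives the same grasp; the last joint's range is limited). The gripper opens to 94 mm and grips with 3 to 60 N. Pads are 16 mm wide; open, the fingers measure 119 mm over their backs; the gripper's body (75 mm by 177 mm) begins 78 mm behind the grasp point.
Start: joints at [-0.067, 0.3, 1.521, -0, 1.321, -0.067], TCP at [0.55, -0, 0.182] pointing down, gripper open.
Joint ranges: [-3.03, 3.03], [-0.79, 2.21], [0.23, 2.52], [-1.04, 4.18], [0, 3.07], [-2.55, 2.55]. Speed limits (rad/s): [2.22, 2.22, 2.57, 3.14, 3.14, 3.14].

### API

Orientations are given as [roll, pitch, yaw] about the fixed x, y, z axes, in that order (R = Rz(yaw) Ry(pitch) Rx(roll)).
In Python, from station import ctrl gives the robot as it stands.
- The arm moves only by the tool move_arm, never from a script. Its argument "increments" is a list of rows, each a list of 7 numbers: the opening, from 0 (shut) to 1 (fully open), then the shift along the tool's x, y, z in units of 50 mm (1.0 is 50 mm), then the turn, a rotation vector about the tool's x, y, z in rad. In form: [[claw, tx, ty, tz, rx, ry, rz], ...]. A call has 1 to 20 rows; each row shifts and turns the commanded pose from where the row before left it, along the tool's axes as they then stand; what a row does not reach is not made up. A row lasts 1/10 s, in which the tool goes at most 50 mm and 8.59 degrees, less where a joint would pass 70% of its speed; a pose out of reach is approached as far as the arm can. A call is refused whole if a number of a shift passes 1 or a number of a turn 0.15, either way. A call with a gripper value outside its range is refused whole. The fingers move at their own pace and stop on an object; "force" is the grip in N (left out, the last holds). Time passes only in rows, so rows that do not move let the fingers close. It gives the time, the measured TCP pose, the force, the opening and the grip force at its end, in the units of the state.
- ctrl.get_obs(): the state, without advancing time (a new reading comes with each control period).
- ctrl.camera(name): name is "scene" or "side" or "wrist"; returns a dict with "color" (420x560x3 uint8, blue, green, red), "K" (3x3 intrinsics, pixels), "pose" (4x4, takes a point from camera to world coordinates); the wrist camera has in their place "tool_from_camera" (4x4, takes a point from camera to tool coordinates, whose origin is the TCP and whose axes are the flange's). Camera axes: x right, y down, z forward; pixel columns grow to the right and rows downward; lengths in m; the calibration is good to about 2 mm. The wrist camera is an equidistant fisheye: a pixel r from the principal point sees the ray r / f radians off the axis. A picture is of the moment at which its call begins: read the wrist's pose just before it. There is no depth.
- ctrl.hand_in(): hands the job in; it is judged then, once.
Trained networks look in a picture, given as the dict that the camera call returned (one of the last four; its "shot" number tells which), for a name from the list of things; names that differ only in an ending like _2 or _b are one class to them, and where a whole thing is asked for, a point or a joint stands for the part that bears it (a point fixed in the world has none). Each returns a list of dicts, best first, with "conf" (0 to 1); they miss things now and then, are a little off and sometimes report something else, mostly with a low value. They report only what shows in the picture. A call takes as long as a camera call. They do not tell look-alikes from the thing itself.
- ctrl.cut_out(name, picture): "mask" (420x560 bool, what is visible of it) and "centre" ([row, column] in pixels, amid what is visible of it).
The state is a dict: "time_s": time; "qpos": joint angles; "joint_vel": joint speeds; "tau": joint torques, N m; "ee_pos": TCP position; "eef_rot": TCP orientation; "force": force on the tool from outside, world axes, zero at the start; "moment": the same for the moment, N m; "grip_width": finger opening in m; "grip_force": force on a finger pad.
Only numpy, scipy, OpenCV 4.12 (cv2) and the standard library are available. Lean on these libraries where they do the work, as an engineer would, in place of code of your own. Each camera call takes 0.05 s, during which the arm holds its last target. There are 200 camera calls.

### The job

Roll the aluminium bar with the red ends along the boards by its side, gently, until it drops into the groove of the steel V-block; do not pick it up. Then push its end with a fingertip so that it slides along the groove until it butts against the blue stop plate, and leave it lying there. Leave the black bar and everything else where it is.

Things in the scene. Friction and masses are not known exactly. Their poses are not given: they have to be found in the camera images.
- bar: Solid round aluminium bar, 40 mm diameter, 140 mm long, about 0.47 kg, red 18 mm bands at both ends. Origin at its centre on its axis; x along its length, y and z turn as it rolls. Starts on the board on either side of the groove, nearly parallel to it, axis 65 mm above the bench. Friction about 0.3; a finger pushing its side squarely makes it roll ahead; released it rolls on for some cm.
- stand: Fixed stand: steel V-block let in flush between two plywood boards. Origin on the bench under the middle of the groove; x along the groove towards the stop, y across it (rolling direction), z up. Level top 45 mm above the bench from x -110 to +150, y -250 to +250 mm, with a ledge 14 mm higher outside y = +/-250 mm.
- groove (a point): Middle of the groove's mouth, level with the boards (45 mm above the bench); axes as the stand's. 90 degree V along x, 44 mm wide at the top, 22 mm deep, running the whole length of the stand, open at the -x end. The seated bar's axis is 51 mm above the bench.
- stop (a point): Point on the face of the blue stop plate, on the groove's centre line, 45 mm above the bench and 100 mm along the groove from its middle; axes as the stand's. The upright plate crosses the groove, is 60 mm wide, 12 mm thick, its top 80 mm above the bench. The bar's end butts against its -x face: the bar's centre is then 70 mm short of this point.
- black_bar: Black plastic bar, 40 mm in diameter, 140 mm long, with a white line along it, lying on the other board; it rolls just as easily and must stay where it lies. Origin at its centre, x along its length.
- bush: Copper-coloured sleeve, 32 mm in diameter, 30 mm high, standing on the boards beyond the stop (x = +125 mm of the stand); origin at the centre of its underside. Leave it.
- socket: Steel wrench socket, 26 mm in diameter, 38 mm high, standing on the boards beyond the stop (x = +125 mm of the stand); origin at the centre of its underside. Leave it.
- bearing: Steel bearing ring, 70 mm in diameter, 18 mm high, lying on the bench; origin at the centre of its underside. Leave it.
- oil_bottle: Yellow oil bottle, 72 mm in diameter, 200 mm tall, standing to the left of the stand; origin at the centre of its underside. Leave it.
- grease_can: Red grease can, 84 mm in diameter, 110 mm tall, standing to the right of the stand; origin at the centre of its underside. Leave it.
- wrench: Steel wrench lying on the bench to the robot's right; origin near its middle, on its underside. Leave it.
Mind the look-alikes: they are no part of the job. What is meant by the bar is not purple or turquoise, and is the larger of those in its own colour.

How it is judged:
By the outcome, as a careful person would: the job done as asked, in the order asked, and still so for the second after the job is handed in, with the robot touching nothing.
It also fails if it takes over 51 s, if anything falls off the work surface, if the arm or the gripper's body presses on something with over 40 N, if the wrist force passes 120 N, or if a joint passes its speed limit or range.

## Working session

There is one attempt and no reset: what is moved stays moved. The work goes in short steps, Python scripts to look and compute and a tool call to move; the robot and the scene stay as the last step left them, time stands still between calls to the robot, and variables do not carry over. Pictures are saved under pics/ and viewed, at most 10 in all, crops included, and the job is handed in when it is done.

Besides the shell and the picture viewer there is one more tool, called after ">>>" by a JSON object that holds its "op" and its "data". move_arm: Moves the arm, as the interface text tells. Its arguments: {"type":"object","properties":{"increments":{"type":"array","items":{"type":"array","items":{"type":"number"}}},"force":{"type":"number"}},"required":["increments"]}

```bash
mkdir -p pics; ls; python3 - <<'E'
from station import ctrl
import cv2,numpy as np,pickle
o=ctrl.get_obs(); print(o['time_s'],o['ee_pos'],o['eef_rot'],o['grip_width'])
ims=[]
for n in ['scene','side']:
    p=ctrl.camera(n); pickle.dump(p,open(n+'.pkl','wb')); cv2.imwrite(f'pics/{n}0.png',p['color'])
    print(n,np.round(p['pose'],3).tolist(),np.round(p['K'],1).tolist())
    for k in ['bar','black_bar','stand','stop','groove']:
        try:
            for d in ctrl.cut_out(k,p): print(k,round(d['conf'],2),d['centre'],d['mask'].sum())
        except Exception as e: print(k,e)
E
```

```text
pics
0.0 [ 5.49700433e-01 -1.19893848e-06  1.81083345e-01] [-3.14043281e+00 -5.21386218e-05  1.57079756e+00] 0.09400783189753655
scene [[-0.762, 0.496, -0.416, 1.024], [0.647, 0.585, -0.488, 0.574], [0.001, -0.641, -0.767, 0.958], [0.0, 0.0, 0.0, 1.0]] [[407.1, 0.0, 281.2], [0.0, 407.1, 223.9], [0.0, 0.0, 1.0]]
bar 0.7 [209.8, 235.0] 667
bar 0.61 [183.1, 280.0] 188
bar 0.58 [206.3, 332.1] 577
bar 0.49 [187.0, 195.0] 274
black_bar 0.81 [266.4, 305.6] 799
stand 0.83 [261.4, 266.3] 14333
stand 0.35 [136.7, 198.2] 878
stop 0.71 [260.5, 267.6] 14558
stop 0.28 [210.4, 233.4] 707
groove 0.58 [263.3, 268.4] 14801
side [[0.697, -0.528, 0.485, -0.14], [-0.717, -0.503, 0.483, -0.678], [-0.011, -0.684, -0.729, 1.089], [0.0, 0.0, 0.0, 1.0]] [[411.7, 0.0, 277.5], [0.0, 411.7, 211.1], [0.0, 0.0, 1.0]]
bar 0.66 [258.2, 374.0] 307
bar 0.64 [271.7, 292.8] 257
bar 0.61 [246.9, 231.5] 495
bar 0.59 [219.2, 317.0] 474
stand 0.77 [208.4, 297.3] 7634
stand 0.24 [191.6, 151.2] 185
stop 0.56 [204.5, 295.2] 7914
stop 0.38 [307.6, 387.8] 1189
groove 0.58 [208.4, 297.1] 7403
```

View pics/scene0.png

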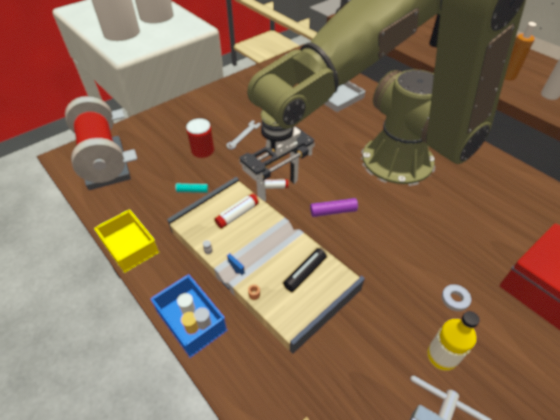

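View pics/side0.png

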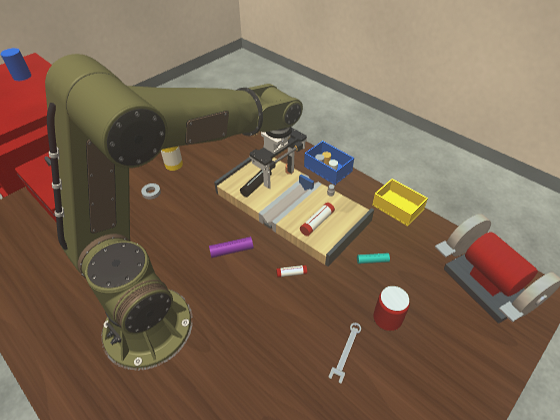

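The scene view shows the bar on the board at about (237,210), the black bar at (305,270), the groove from (222,275) to (290,228), and the blue stop at (236,264). The side view shows the bar at (317,219) and the stop at (306,183). I'll zoom in on both for corner points.

```bash
python3 - <<'E'
import cv2,numpy as np
a=cv2.imread('pics/scene0.png')[170:350,160:370]; b=cv2.imread('pics/side0.png')[130:270,205:385]
a=cv2.resize(a,None,fx=3,fy=3,interpolation=cv2.INTER_CUBIC)
b=cv2.resize(b,None,fx=4,fy=4,interpolation=cv2.INTER_CUBIC)
cv2.imwrite('pics/a.png',a);cv2.imwrite('pics/b.png',b);print(a.shape,b.shape)
E
```

```text
(540, 630, 3) (560, 720, 3)
```

View pics/a.png

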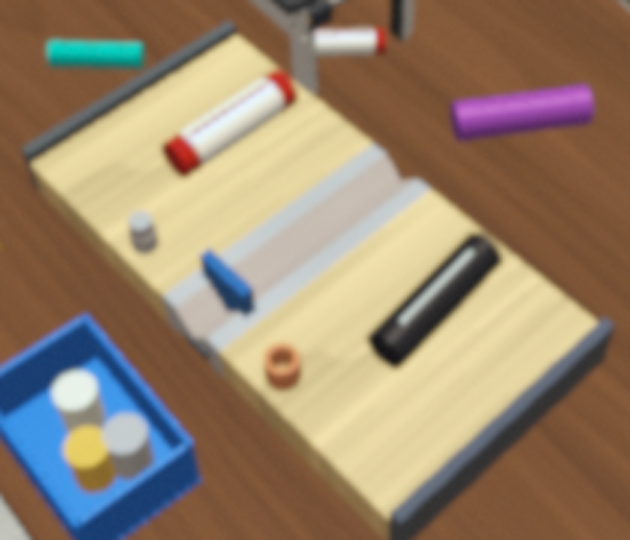

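View pics/b.png

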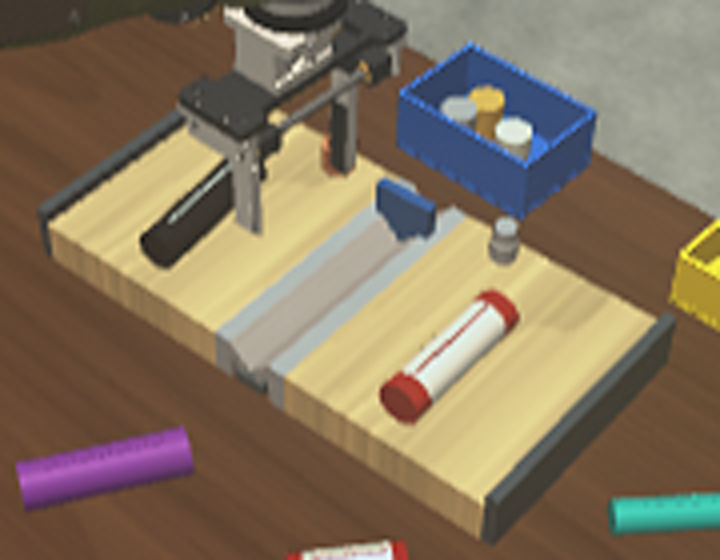

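```bash
cat > h.py <<'E'
import numpy as np,cv2
from scipy.optimize import least_squares,minimize
def proj(p,X):
    T=np.linalg.inv(p['pose']); c=np.asarray(X)@T[:3,:3].T+T[:3,3]
    u=c@np.asarray(p['K']).T; return u[:,:2]/u[:,2:]
def cyl(x,y,yaw,z,r=.02,L=.14):
    t=np.linspace(0,2*np.pi,32); d=np.array([np.cos(yaw),np.sin(yaw),0]); n=np.array([-d[1],d[0],0])
    return np.vstack([np.array([x,y,z])+s*L/2*d+r*(np.outer(np.cos(t),n)+np.outer(np.sin(t),[0,0,1])) for s in(-1,1)])
def fitbar(views,x0,z=.065):
    S=6
    def cost(q):
        c=0
        for p,m in views:
            h=cv2.convexHull(((proj(p,cyl(q[0]/100,q[1]/100,q[2]/10,z))+.5)*S).astype(np.float32)).astype(np.int32)
            M=cv2.resize(m.astype(np.uint8),None,fx=S,fy=S,interpolation=cv2.INTER_LINEAR)
            R=np.zeros_like(M); cv2.fillConvexPoly(R,h,1); c+=1-(R&M).sum()/(R|M).sum()
        return c
    x0=np.array(x0)*[100,100,10]
    r=minimize(cost,x0,method='Nelder-Mead',options=dict(initial_simplex=np.vstack([x0,x0+[1.5,0,0],x0+[0,1.5,0],x0+[0,0,1]]),maxiter=90))
    return r.x/[100,100,10],r.fun
E
cat > m.py <<'E'
from station import ctrl
from h import *
ps={n:ctrl.camera(n) for n in('scene','side')}
obs=[]
def A(n,crop,mod):obs.append((n,crop,mod))
sc=lambda u,v:(u/3+160,v/3+170); sd=lambda u,v:(u/4+205,v/4+130)
A('scene',sc(38,165),(.15,-.25,0));A('scene',sc(240,38),(-.11,-.25,0));A('scene',sc(165,298),(.15,0,-1));A('scene',sc(375,148),(-.11,0,-1))
A('scene',sc(213,352),(.15,0,1));A('scene',sc(425,182),(-.11,0,1))
A('side',sd(52,225),(-.11,.25,0));A('side',sd(218,335),(-.11,0,1));A('side',sd(285,375),(-.11,0,-1));A('side',sd(460,208),(.15,0,-1))
def model(q,m):
    x,y=m[0],m[1]+m[2]*q[3]; c,s=np.cos(q[2]),np.sin(q[2]); return [q[0]+c*x-s*y,q[1]+s*x+c*y,.045]
f=lambda q:np.concatenate([proj(ps[n],[model(q,m)])[0]+0-np.array(o) for n,o,m in obs])
r=least_squares(f,[.55,0,0,.04],loss='soft_l1'); print('stand',r.x); print(np.round(r.fun.reshape(-1,2),1).tolist() )
q=r.x
for k,cs in (('bar',{'scene':(209.8,235),'side':(219,317)}),('black_bar',{'scene':(266,305)})):
    v=[]
    for n,c in cs.items():
        for d in ctrl.cut_out(k,ps[n]):
            if np.hypot(*(np.array(d['centre'])-c))<8: v.append((ps[n],d['mask']));break
    g=(q[0],q[1]-.13 if k=='bar' else q[1]+.13,q[2])
    for vv in [v]+([[x] for x in v] if len(v)>1 else []):
        b,e=fitbar(vv,g); c,s=np.cos(q[2]),np.sin(q[2]); dx,dy=b[0]-q[0],b[1]-q[1]
        print(k,np.round(b,4),round(e,3),'in stand',np.round([c*dx+s*dy,-s*dx+c*dy,b[2]-q[2]],4))
E
python3 m.py
```

```text
stand [0.61604783 0.02512598 0.05922433 0.03440363]
[[-3.2, -0.3], [-1.9, -1.1], [-0.0, 0.3], [-0.1, -0.8], [0.3, -1.6], [-0.1, 1.0], [-1.8, -0.8], [-0.4, -0.8], [-2.2, -1.2], [0.1, 0.6]]
bar [ 0.6065 -0.1198  0.0615] 0.134 in stand [-0.0181 -0.1441  0.0022]
bar [ 0.6057 -0.1192  0.0557] 0.038 in stand [-0.0189 -0.1434 -0.0035]
bar [ 0.6072 -0.1211  0.0675] 0.071 in stand [-0.0175 -0.1454  0.0082]
black_bar [0.616  0.1551 0.0592] 0.0 in stand [0.0077 0.1298 0.    ]
```

>>> {"op": "move_arm", "data": {"increments": [[1, -0.24, 0.1, 0, 0, 0, -0.03], [1, -0.44, 0.15, 0, 0, 0, -0.03], [1, -0.48, 0.16, 0, 0, 0, 0], [1, -0.48, 0.16, 0, 0, 0, 0], [1, -0.48, 0.16, 0, 0, 0, 0], [1, -0.48, 0.16, 0, 0, 0, 0], [1, -0.44, 0.16, 0, 0, 0, 0], [1, -0.26, 0.1, 0, 0, 0, 0], [1, -0.1, 0.05, 0, 0, 0, 0], [1, 0, 0, 0, 0, 0, 0], [1, 0, 0, 0, 0, 0, 0]]}}

```text
time_s: 1.95
ee_pos: [0.6186, -0.1659, 0.1817]
eef_rot: [-3.142, -0.0, 1.631]
force: [-0.1, 0.1, -0.6]
grip_width: 0.0942
grip_force: 0.0
```

```bash
python3 - <<'E'
from station import ctrl
import cv2,numpy as np
o=ctrl.get_obs(); print(o['time_s'],o['ee_pos'],o['eef_rot'],o['force'])
p=ctrl.camera('wrist'); cv2.imwrite('pics/w1.png',p['color'])
print(np.round(p['tool_from_camera'],3).tolist(),p['K'])
s=ctrl.camera('scene');d=ctrl.camera('side')
a=cv2.resize(s['color'][170:350,160:370],(420,360));b=cv2.resize(p['color'],(380,285));
c=np.zeros((360,800,3),np.uint8);c[:,:420]=a;c[:285,420:]=b;cv2.imwrite('pics/c1.png',c)
E
```

```text
1.95 [ 0.61862087 -0.16588115  0.1816754 ] [-3.14153920e+00 -1.45985943e-04  1.63142060e+00] [-0.08515282  0.11118959 -0.6287388 ]
[[0.001, -0.974, -0.228, 0.067], [1.0, 0.001, -0.001, 0.0], [0.001, -0.228, 0.974, -0.203], [0.0, 0.0, 0.0, 1.0]] [[325.1922621    0.         279.37518962]
 [  0.         325.1922621  211.45249682]
 [  0.           0.           1.        ]]
```

View pics/w1.png

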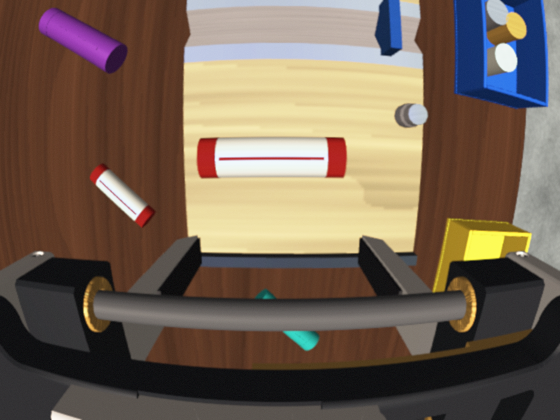

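The wrist view shows the bar at columns 198–346, row 157, and the groove mouth between rows ~8 and ~45. The stop's −x face is near (378,25). The ledge lies at row ~256, right behind the fingers.

```bash
cat > w.py <<'E'
from station import ctrl
import numpy as np
from scipy.spatial.transform import Rotation as Ro
def ray(p,o,u,v,z):
    K=p['K'];x=np.array([u-K[0,2],v-K[1,2]])/K[0,0];r=np.hypot(*x)
    d=np.array([*(x/r*np.sin(r)),np.cos(r)]); T=np.array(p['tool_from_camera']); R=Ro.from_euler('xyz',o['eef_rot']).as_matrix()
    d=R@T[:3,:3]@d; c=R@T[:3,3]+o['ee_pos']; P=c+d*(z-c[2])/d[2]
    q=[.616,.0251,.0592];c_,s_=np.cos(q[2]),np.sin(q[2]);D=P[:2]-q[:2]
    return np.round(P[:2],4),np.round([c_*D[0]+s_*D[1],-s_*D[0]+c_*D[1]],4)
E
python3 - <<'E'
from w import *
o=ctrl.get_obs();p=ctrl.camera('wrist')
print(ray(p,o,279,o['ee_pos'][2] and 170,.065))
for n,u,v,z in [('barL',198,158,.065),('barR',346,157,.065),('bar top edge',272,137,.065),('bar low edge',272,179,.065),('edge farblock',300,62,.045),('groove lip near',300,46,.045),('groove lip2',300,8,.045),('near lip left',195,46,.045),('edge left x-110',184,160,.045),('edge right x150',420,160,.045),('ledge base',300,254,.045),('stop',378,30,.06)]: print(n,*ray(p,o,u,v,z))
i=p['color'];print([(r,*i[r,300]) for r in range(0,72,4)])
for d in ctrl.cut_out('bar',p): print(d['conf'],d['centre'])
E
```

```text
(array([ 0.6161, -0.1323]), array([-0.0092, -0.1572]))
barL [ 0.5343 -0.1243] [-0.0904 -0.1443]
barR [ 0.6818 -0.1146] [ 0.0574 -0.1434]
bar top edge [ 0.6073 -0.1002] [-0.0161 -0.1246]
bar low edge [ 0.6097 -0.1417] [-0.0161 -0.1662]
edge farblock [ 0.6309 -0.0186] [ 0.0123 -0.0445]
groove lip near [ 0.6299 -0.0008] [ 0.0123 -0.0267]
groove lip2 [0.6276 0.0439] [0.0126 0.0181]
near lip left [ 0.5185 -0.0037] [-0.0991 -0.023 ]
edge left x-110 [ 0.5136 -0.1286] [-0.1113 -0.1473]
edge right x150 [ 0.7718 -0.1106] [ 0.1475 -0.1447]
ledge base [ 0.6453 -0.2262] [ 0.0144 -0.2526]
stop [0.7091 0.0232] [ 0.0928 -0.0074]
[(0, np.uint8(217), np.uint8(202), np.uint8(193)), (4, np.uint8(218), np.uint8(202), np.uint8(192)), (8, np.uint8(168), np.uint8(177), np.uint8(191)), (12, np.uint8(169), np.uint8(177), np.uint8(192)), (16, np.uint8(166), np.uint8(173), np.uint8(188)), (20, np.uint8(169), np.uint8(177), np.uint8(192)), (24, np.uint8(168), np.uint8(178), np.uint8(191)), (28, np.uint8(166), np.uint8(174), np.uint8(188)), (32, np.uint8(168), np.uint8(177), np.uint8(190)), (36, np.uint8(168), np.uint8(178), np.uint8(191)), (40, np.uint8(167), np.uint8(176), np.uint8(190)), (44, np.uint8(226), np.uint8(202), np.uint8(193)), (48, np.uint8(226), np.uint8(202), np.uint8(193)), (52, np.uint8(226), np.uint8(202), np.uint8(193)), (56, np.uint8(227), np.uint8(201), np.uint8(191)), (60, np.uint8(159), np.uint8(211), np.uint8(230)), (64, np.uint8(154), np.uint8(211), np.uint8(231)), (68, np.uint8(149), np.uint8(204), np.uint8(226))]
0.66 [333.0, 300.3]
0.65 [159.9, 271.3]
0.64 [192.3, 122.3]
0.6 [36.7, 82.5]
```

>>> {"op": "move_arm", "data": {"increments": [[1, -0.1, -0.15, 0.2, 0, 0, 0], [1, 0, 0, 0.4, 0, 0, 0], [1, 0, 0, 0.5, 0, 0, 0], [1, 0, 0, 0.5, 0, 0, 0], [1, 0, 0, 0.45, 0, 0, 0], [1, 0, 0, 0.3, 0, 0, 0], [1, 0, 0, 0.15, 0, 0, 0], [1, 0, 0, 0.06, 0, 0, 0], [1, 0, 0, 0, 0, 0, 0], [1, 0, 0, 0, 0, 0, 0]]}}

```text
time_s: 3.2
ee_pos: [0.612, -0.1723, 0.0547]
eef_rot: [3.14, 0.001, 1.631]
force: [-0.9, 0.5, 0.2]
grip_width: 0.0938
grip_force: 0.0
```

>>> {"op": "move_arm", "data": {"increments": [[1, 0.08, 0, 0, 0, 0, 0], [1, 0.1, 0, 0, 0, 0, 0], [1, 0.1, 0, 0, 0, 0, 0], [1, 0.05, 0, 0, 0, 0, 0], [1, 0.03, 0, 0, 0, 0, 0], [1, 0.03, 0, 0, 0, 0, 0], [1, 0.03, 0, 0, 0, 0, 0], [1, 0.04, 0, 0, 0, 0, 0], [1, 0.05, 0, 0, 0, 0, 0], [1, 0.06, 0, 0, 0, 0, 0], [1, 0.07, 0, 0, 0, 0, 0], [1, 0.08, 0, 0, 0, 0, 0], [1, 0.08, 0, 0, 0, 0, 0], [1, 0.08, 0, 0, 0, 0, 0], [1, 0.08, 0, 0, 0, 0, 0], [1, 0.08, 0, 0, 0, 0, 0]]}}

```text
time_s: 4.8
ee_pos: [0.6097, -0.1223, 0.0582]
eef_rot: [3.137, 0.005, 1.631]
force: [-10.8, -10.0, 39.2]
grip_width: 0.094
grip_force: 19.7
```

```bash
cat > lk.py <<'E'
import sys
from w import *
import cv2
o=ctrl.get_obs();p=ctrl.camera('wrist');cv2.imwrite(sys.argv[1],p['color']);z=float(sys.argv[2])
print(o['time_s'],o['ee_pos'],o['force'])
i=p['color'].astype(int);red=((i[...,2]>110)&(i[...,1]<60)&(i[...,0]<60)).astype(np.uint8)
n,l,s,c=cv2.connectedComponentsWithStats(red)
for k in range(1,n):
    if s[k,4]>60: print(s[k],c[k].round(),*ray(p,o,*c[k],z))
E
python3 lk.py pics/w2.png .07
```

```text
4.8 [ 0.60967782 -0.12232375  0.05819945] [-10.83198648 -10.00545983  39.2201384 ]
[ 159  195   30   55 1227] [172. 219.] [ 0.5411 -0.1096] [-0.0828 -0.13  ]
[ 366  195   30   52 1193] [382. 218.] [ 0.6728 -0.1007] [ 0.0492 -0.1289]
[193 204 168   4 620] [281. 206.] [ 0.6093 -0.0968] [-0.0139 -0.1213]
[ 36 228  16  20 164] [ 42. 237.] [ 0.4302 -0.1311] [-0.1948 -0.1449]
```

View pics/w2.png

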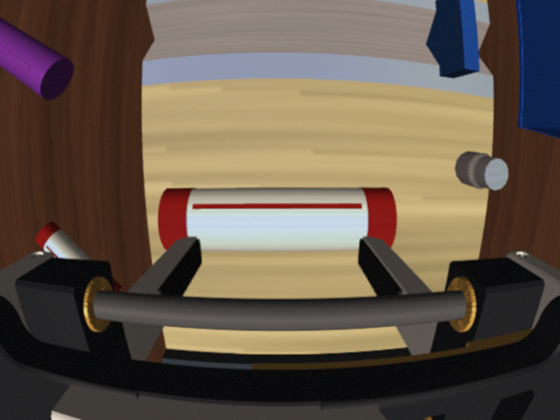

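The wrist view shows the bar, bands at (172,219) and (382,218), close ahead of the fingers. The wrist reads about 39 N upward, which I didn't expect, so I'll look from outside before going on.

```bash
cat > mt.py <<'E'
import sys
from station import ctrl
import cv2,numpy as np
o=ctrl.get_obs();print(o['ee_pos'],o['force'],o['moment'],o['grip_force'])
s=ctrl.camera('scene')['color'][150:330,180:320];d=ctrl.camera('side')['color'][110:290,235:375]
cv2.imwrite(sys.argv[1],np.hstack([cv2.resize(k,(400,514),interpolation=cv2.INTER_CUBIC) for k in(s,d)]))
o=ctrl.get_obs();print(o['ee_pos'],o['force'],o['moment'])
E
python3 mt.py pics/m1.png
```

```text
[ 0.60989836 -0.12170618  0.0583909 ] [-9.36997892 -7.39823272 35.5958831 ] [-1.46412324  2.37110062  0.07080462] 17.604928761720657
[ 0.6101086  -0.12181013  0.05839439] [-9.3950944  -7.72922683 35.34981903] [-1.24109721  2.24756109  0.19133386]
```

View pics/m1.png

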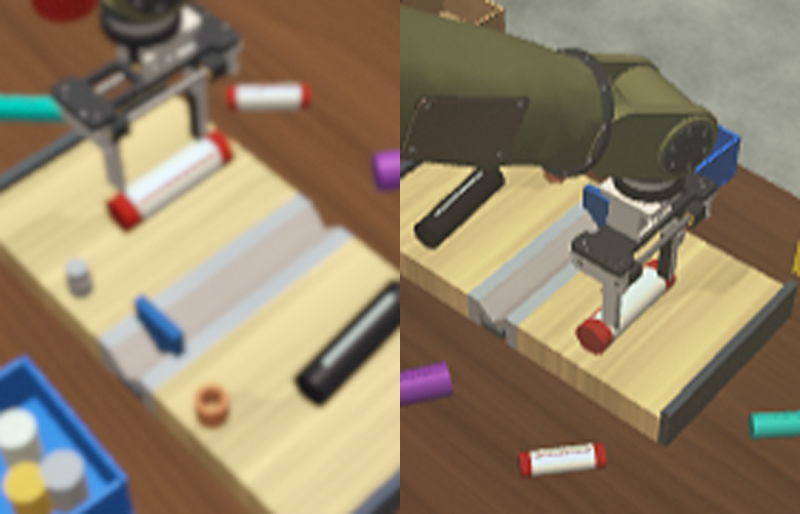

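The fingers are behind the bar as intended, with nothing visibly caught. I'll back off a little to see whether the load goes away.

>>> {"op": "move_arm", "data": {"increments": [[1, -0.1, 0, 0, 0, 0, 0], [1, -0.1, 0, 0, 0, 0, 0], [1, 0, 0, 0, 0, 0, 0], [1, 0, 0, 0, 0, 0, 0]]}}

```text
time_s: 5.35
ee_pos: [0.6104, -0.1315, 0.0563]
eef_rot: [3.137, 0.003, 1.63]
force: [-2.0, -6.5, 16.4]
grip_width: 0.0937
grip_force: 8.6
```

```bash
python3 lk.py pics/w3.png .065
```

```text
5.35 [ 0.61044891 -0.13151896  0.0562634 ] [-1.97655894 -6.47865241 16.4285988 ]
[ 156  188   31   57 1399] [170. 215.] [ 0.5398 -0.117 ] [-0.0844 -0.1373]
[ 367  188   31   56 1368] [383. 214.] [ 0.6748 -0.1081] [ 0.0508 -0.1365]
[191 205 172   4 668] [279. 207.] [ 0.6084 -0.1074] [-0.0154 -0.1318]
[ 33 219  15  21 167] [ 39. 228.] [ 0.4259 -0.1346] [-0.1992 -0.1482]
```

```bash
python3 - <<'E'
import pickle
from h import *
for n in('side','scene'):
    p=pickle.load(open(n+'.pkl','rb'))
    for z in(.18,.2): print(n,z,proj(p,[[.497,0,z],[.603,0,z],[.5,0,z],[.6,0,z]]).round(1).tolist())
E
```

```text
side 0.18 [[267.3, 193.5], [290.2, 177.1], [267.9, 193.1], [289.5, 177.6]]
side 0.2 [[267.1, 189.0], [290.2, 172.5], [267.7, 188.5], [289.6, 173.0]]
scene 0.18 [[292.3, 187.2], [261.5, 206.0], [291.5, 187.7], [262.4, 205.5]]
scene 0.2 [[292.5, 181.8], [261.2, 200.7], [291.6, 182.4], [262.1, 200.2]]
```

Both cameras put the open fingertips about 19 mm above the reported TCP. So the tips were riding on the bar's upper rear flank, which explains the upward force. I'll lift off, retreat and look again.

>>> {"op": "move_arm", "data": {"increments": [[1, 0, 0, -0.06, 0, 0, 0], [1, 0, 0, -0.15, 0, 0, 0], [1, 0, 0, -0.3, 0, 0, 0], [1, -0.2, 0, -0.2, 0, 0, 0], [1, -0.3, 0, 0, 0, 0, 0], [1, -0.25, 0, 0, 0, 0, 0], [1, -0.05, 0, 0, 0, 0, 0], [1, 0, 0, 0, 0, 0, 0]]}}

```text
time_s: 6.2
ee_pos: [0.611, -0.1708, 0.0884]
eef_rot: [-3.141, -0.0, 1.63]
force: [0.6, 1.1, -0.3]
grip_width: 0.094
grip_force: 0.0
```

```bash
python3 lk.py pics/w4.png .065; sleep 0; python3 - <<'E'
from w import *
o=ctrl.get_obs();p=ctrl.camera('wrist');i=p['color'].astype(int)
print(o['force'],o['eef_rot'])
red=(i[...,2]>110)&(i[...,1]<60)&(i[...,0]<60)
import cv2
n,l,s,c=cv2.connectedComponentsWithStats(red.astype(np.uint8))
for k in range(1,n):
    if s[k,4]>60: print(s[k],ray(p,o,*c[k],.065)[1])
E
```

```text
6.2 [ 0.61102619 -0.17084377  0.08839284] [ 0.56547274  1.11037477 -0.29078721]
[ 173  121   29   54 1270] [186. 147.] [ 0.5411 -0.1144] [-0.0831 -0.1349]
[ 357  120   29   54 1253] [372. 147.] [ 0.6733 -0.106 ] [ 0.0494 -0.1343]
[205 130 150   4 388] [278. 131.] [ 0.606  -0.1007] [-0.0174 -0.1249]
[ 49 171  17  22 178] [ 56. 181.] [ 0.4215 -0.1423] [-0.204  -0.1556]
[104 226  18  22 213] [112. 236.] [ 0.4774 -0.1859] [-0.1509 -0.2025]
[0.59943664 0.59385928 0.2344108 ] [-3.14064952e+00 -4.94585895e-04  1.63018758e+00]
[ 357  121   29   54 1256] [ 0.0494 -0.1344]
[ 173  122   30   54 1257] [-0.0831 -0.1347]
[205 131 149   4 352] [-0.018 -0.125]
[ 49 172  17  21 177] [-0.2038 -0.1553]
[104 226  18  23 215] [-0.151  -0.2024]
```

>>> {"op": "move_arm", "data": {"increments": [[1, 0, 0, 0.2, 0, 0, 0], [1, 0, 0, 0.3, 0, 0, 0], [1, 0, 0, 0.3, 0, 0, 0], [1, 0, 0, 0.15, 0, 0, 0], [1, 0, 0, 0.07, 0, 0, 0], [1, 0.1, 0, 0, 0, 0, 0], [1, 0.15, 0, 0, 0, 0, 0], [1, 0.12, 0, 0, 0, 0, 0], [1, 0.06, 0, 0, 0, 0, 0], [1, 0, 0, 0, 0, 0, 0]]}}

```text
time_s: 7.3
ee_pos: [0.6103, -0.1481, 0.0385]
eef_rot: [3.141, 0.0, 1.631]
force: [-0.3, -0.1, 0.3]
grip_width: 0.094
grip_force: 0.0
```

>>> {"op": "move_arm", "data": {"increments": [[1, 0.03, 0, 0, 0, 0, 0], [1, 0.04, 0, 0, 0, 0, 0], [1, 0.04, 0, 0, 0, 0, 0], [1, 0.04, 0, 0, 0, 0, 0], [1, 0.05, 0, 0, 0, 0, 0], [1, 0.05, 0, 0, 0, 0, 0], [1, 0.06, 0, 0, 0, 0, 0], [1, 0.06, 0, 0, 0, 0, 0], [1, 0.06, 0, 0, 0, 0, 0], [1, 0.06, 0, 0, 0, 0, 0]]}}

```text
time_s: 8.3
ee_pos: [0.6086, -0.1239, 0.0381]
eef_rot: [-3.142, 0.0, 1.631]
force: [-0.2, -0.7, -0.1]
grip_width: 0.0939
grip_force: 0.1
```

```bash
python3 lk.py pics/w5.png .065;python3 lk.py pics/w5.png .065
```

```text
8.3 [ 0.60861933 -0.12391455  0.03813859] [-0.15639795 -0.73729701 -0.10640856]
[ 145  176   37   62 1798] [161. 206.] [ 0.5385 -0.0998] [-0.0848 -0.1201]
[ 376  176   37   62 1807] [396. 206.] [ 0.6742 -0.0914] [ 0.0512 -0.1197]
[ 24 233  15  20 165] [ 30. 242.] [ 0.4286 -0.1322] [-0.1963 -0.1459]
8.35 [ 0.60861746 -0.12352214  0.03814193] [-0.29198431  0.43417446  0.08410988]
[ 145  174   36   62 1798] [161. 204.] [ 0.5384 -0.0982] [-0.0847 -0.1185]
[ 375  174   39   63 1816] [396. 204.] [ 0.6741 -0.09  ] [ 0.0512 -0.1183]
[ 24 233  14  20 162] [ 30. 242.] [ 0.4288 -0.1321] [-0.1962 -0.1458]
```

Rolling cleanly now, with under 1 N of contact force.

>>> {"op": "move_arm", "data": {"increments": [[1, 0.06, 0, 0, 0, 0, 0], [1, 0.07, 0, 0, 0, 0, 0], [1, 0.07, 0, 0, 0, 0, 0], [1, 0.07, 0, 0, 0, 0, 0], [1, 0.07, 0, 0, 0, 0, 0], [1, 0.07, 0, 0, 0, 0, 0], [1, 0.07, 0, 0, 0, 0, 0], [1, 0.07, 0, 0, 0, 0, 0], [1, 0.07, 0, 0, 0, 0, 0], [1, 0.07, 0, 0, 0, 0, 0], [1, 0.07, 0, 0, 0, 0, 0], [1, 0.07, 0, 0, 0, 0, 0], [1, 0.07, 0, 0, 0, 0, 0], [1, 0.07, 0, 0, 0, 0, 0], [1, 0.07, 0, 0, 0, 0, 0], [1, 0.07, 0, 0, 0, 0, 0]]}}

```text
time_s: 10.0
ee_pos: [0.6053, -0.0685, 0.0381]
eef_rot: [-3.142, 0.0, 1.631]
force: [0.3, -0.5, 0.9]
grip_width: 0.0942
grip_force: 0.1
```

```bash
python3 lk.py pics/w6.png .065
```

```text
10.0 [ 0.60529239 -0.06851803  0.03813604] [ 0.3493272  -0.52792692  0.90964118]
[ 145  175   37   63 1859] [162. 206.] [ 0.5353 -0.0441] [-0.0846 -0.0643]
[ 375  174   38   64 1862] [396. 206.] [ 0.6708 -0.0359] [ 0.0511 -0.0642]
```

>>> {"op": "move_arm", "data": {"increments": [[1, 0.07, 0, 0, 0, 0, 0], [1, 0.07, 0, 0, 0, 0, 0], [1, 0.07, 0, 0, 0, 0, 0], [1, 0.07, 0, 0, 0, 0, 0], [1, 0.06, 0, 0, 0, 0, 0], [1, 0.06, 0, 0, 0, 0, 0], [1, 0.06, 0, 0, 0, 0, 0], [1, 0.06, 0, 0, 0, 0, 0], [1, 0.06, 0, 0, 0, 0, 0], [1, 0.06, 0, 0, 0, 0, 0], [1, 0.06, 0, 0, 0, 0, 0], [1, 0.05, 0, 0, 0, 0, 0], [1, 0.05, 0, 0, 0, 0, 0], [1, 0.04, 0, 0, 0, 0, 0], [1, 0.03, 0, 0, 0, 0, 0], [1, 0, 0, 0, 0, 0, 0], [1, 0, 0, 0, 0, 0, 0]]}}

```text
time_s: 11.75
ee_pos: [0.6027, -0.0254, 0.0382]
eef_rot: [3.142, 0.0, 1.631]
force: [-0.6, -1.2, 0.9]
grip_width: 0.0944
grip_force: 0.0
```

```bash
python3 lk.py pics/w7.png .051
```

```text
11.75 [ 0.60272692 -0.02541816  0.03815637] [-0.58682117 -1.16215568  0.86548581]
[283 133  68   3  88] [317. 134.] [0.6203 0.0441] [0.0054 0.0187]
[ 153  140   35   60 1719] [169. 170.] [0.5324 0.0186] [-0.0838 -0.0015]
[ 371  140   36   62 1716] [390. 171.] [0.6673 0.0262] [ 0.0512 -0.0019]
```

The bar is seated: both bands are at y ≈ −2 mm, the measured groove centre. Next I'll retreat, lift, shut the fingers and go behind the near end.

>>> {"op": "move_arm", "data": {"increments": [[1, -0.1, 0, 0, 0, 0, 0], [1, -0.1, 0, -0.2, 0, 0, 0], [1, 0, 0, -0.5, 0, 0, 0], [1, 0, 0, -0.6, 0, 0, 0], [0, 0, 0, -0.3, 0, 0, 0], [0, 0.15, -0.2, 0, 0, 0, 0], [0, 0.2, -0.4, 0, 0, 0, 0], [0, 0.2, -0.45, 0, 0, 0, 0], [0, 0.2, -0.45, 0, 0, 0, 0], [0, 0.2, -0.4, 0, 0, 0, 0], [0, 0.15, -0.3, 0, 0, 0, 0], [0, 0.05, -0.15, 0, 0, 0, 0], [0, 0, 0, 0, 0, 0, 0], [0, 0, 0, 0, 0, 0, 0], [0, 0, 0, 0, 0, 0, 0]], "force": 20}}

```text
time_s: 13.3
ee_pos: [0.4831, 0.0147, 0.1181]
eef_rot: [3.142, 0.0, 1.63]
force: [0.7, -0.2, 0.9]
grip_width: 0.0095
grip_force: 0.0
```

```bash
python3 lk.py pics/w8.png .051; python3 - <<'E'
from station import ctrl
import pickle,cv2,numpy as np
from h import *
o=ctrl.get_obs();print(o['grip_width'])
ims=[]
for n in('scene','side'):
    p=ctrl.camera(n); e=o['ee_pos']
    for dz in(0,.019): print(n,dz,proj(p,[[e[0],e[1],e[2]+dz]]).round(1))
    c=proj(p,[e])[0].astype(int); i=p['color'][c[1]-45:c[1]+45,c[0]-60:c[0]+60]; print('origin',c-[60,45])
    ims.append(cv2.resize(i,(400,300),interpolation=cv2.INTER_CUBIC))
w=cv2.imread('pics/w8.png');ims.append(cv2.resize(w,(400,300)))
c=np.zeros((600,800,3),np.uint8);c[:300,:400]=ims[0];c[:300,400:]=ims[1];c[300:,:400]=ims[2];cv2.imwrite('pics/m2.png',c)
E
```

```text
13.3 [0.48313081 0.01467245 0.11808219] [ 0.65141735 -0.22764048  0.94640562]
[ 332  191   27   45 1096] [345. 213.] [0.5396 0.02  ] [-0.0765 -0.0005]
[463 194  20  40 509] [474. 213.] [0.6723 0.0277] [ 0.0563 -0.0008]
0.005552166471533289
scene 0 [[299.  203.4]]
scene 0.019 [[299.3 198.8]]
origin [239 158]
side 0 [[261.6 207.1]]
side 0.019 [[261.4 203.1]]
origin [201 162]
```

View pics/m2.png

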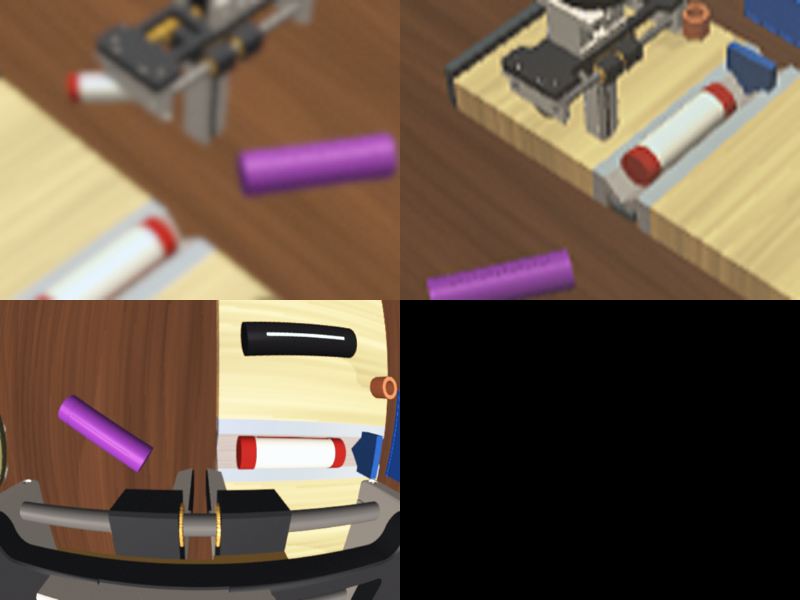

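The montage shows the shut fingertip about 19 mm above the reported TCP again. The bar is seated in the groove, with its near red end ahead of the finger and the stop at the far end. Lowering and pushing now.

>>> {"op": "move_arm", "data": {"increments": [[0, 0, 0, 0.25, 0, 0, 0], [0, 0, 0, 0.45, 0, 0, 0], [0, 0, 0, 0.45, 0, 0, 0], [0, 0, 0, 0.4, 0, 0, 0], [0, 0, 0, 0.2, 0, 0, 0], [0, 0.02, 0.05, 0.05, 0, 0, 0], [0, 0, 0.1, 0, 0, 0, 0], [0, 0, 0.1, 0, 0, 0, 0], [0, 0, 0.1, 0, 0, 0, 0], [0, 0, 0.08, 0, 0, 0, 0], [0, 0, 0.06, 0, 0, 0, 0], [0, 0, 0.05, 0, 0, 0, 0], [0, 0, 0.05, 0, 0, 0, 0], [0, 0, 0.05, 0, 0, 0, 0], [0, 0, 0.05, 0, 0, 0, 0], [0, 0, 0.05, 0, 0, 0, 0], [0, 0, 0.05, 0, 0, 0, 0]]}}

```text
time_s: 15.15
ee_pos: [0.5217, 0.0184, 0.0281]
eef_rot: [-3.141, -0.0, 1.631]
force: [-4.5, -0.8, 2.3]
grip_width: 0.0005
grip_force: 1.9
```

```bash
python3 lk.py pics/w9.png .051
```

```text
15.15 [0.52172615 0.01835423 0.0280529 ] [-4.45346092 -0.7983577   2.27524989]
[ 301  221   34   45 1369] [319. 243.] [0.5444 0.0252] [-0.0715  0.0044]
[339 220 145   2 194] [408. 221.] [0.598  0.0418] [-0.017   0.0177]
[488 221  28  55 766] [503. 243.] [0.6776 0.0296] [0.0618 0.0008]
```

In contact: 4.5 N reaction, with the TCP about where the bar end was predicted.

>>> {"op": "move_arm", "data": {"increments": [[0, 0, 0.05, 0, 0, 0, 0], [0, 0, 0.06, 0, 0, 0, 0], [0, 0, 0.06, 0, 0, 0, 0], [0, 0, 0.06, 0, 0, 0, 0], [0, 0, 0.06, 0, 0, 0, 0], [0, 0, 0.06, 0, 0, 0, 0], [0, 0, 0.06, 0, 0, 0, 0], [0, 0, 0.06, 0, 0, 0, 0], [0, 0, 0.06, 0, 0, 0, 0], [0, 0, 0.06, 0, 0, 0, 0], [0, 0, 0.06, 0, 0, 0, 0], [0, 0, 0.04, 0, 0, 0, 0], [0, 0, 0.03, 0, 0, 0, 0]]}}

```text
time_s: 16.5
ee_pos: [0.558, 0.0205, 0.0281]
eef_rot: [-3.142, -0.0, 1.631]
force: [-2.1, -0.4, -0.1]
grip_width: -0.0
grip_force: 1.3
```

>>> {"op": "move_arm", "data": {"increments": [[0, 0, 0.03, 0, 0, 0, 0], [0, 0, 0.03, 0, 0, 0, 0], [0, 0, 0.03, 0, 0, 0, 0], [0, 0, 0.03, 0, 0, 0, 0], [0, 0, 0.03, 0, 0, 0, 0]]}}

```text
time_s: 17.0
ee_pos: [0.563, 0.0208, 0.0279]
eef_rot: [-3.135, -0.0, 1.631]
force: [-28.2, -1.6, 14.1]
grip_width: 0.0002
grip_force: 14.2
```

The force rose to 28 N with the finger front at x ≈ −40 mm, which is exactly where the bar should end when butted. Backing off, then verifying.

>>> {"op": "move_arm", "data": {"increments": [[0, 0, -0.08, 0, 0, 0, 0], [0, 0, -0.1, 0, 0, 0, 0], [0, 0, -0.3, 0, 0, 0, 0], [0, 0, -0.5, 0, 0, 0, 0], [0, 0, -0.5, -0.2, 0, 0, 0], [0, 0, -0.3, -0.5, 0, 0, 0], [0, 0, 0, -0.8, 0, 0, 0], [0, 0, 0, -0.8, 0, 0, 0], [0, 0, 0, -0.4, 0, 0, 0], [0, 0, 0, 0, 0, 0, 0], [0, 0, 0, 0, 0, 0, 0]]}}

```text
time_s: 18.1
ee_pos: [0.4764, 0.0156, 0.1627]
eef_rot: [3.141, 0.0, 1.631]
force: [-0.5, 0.2, -0.1]
grip_width: 0.0005
grip_force: 0.0
```

```bash
python3 lk.py pics/w10.png .051; python3 mt.py pics/m3.png
```

```text
18.1 [0.47642095 0.01564909 0.16266818] [-0.52460979  0.19150847 -0.08529474]
[372 186  27  38 895] [385. 204.] [0.5847 0.0226] [-0.0314 -0.0006]
[481 189  17  35 355] [490. 206.] [0.7194 0.0297] [ 0.1035 -0.0015]
[0.47609602 0.0156485  0.16203849] [0.87514827 0.12858177 0.94951837] [-0.04268556  0.02594943 -0.07411822] 0.0
[0.47601804 0.01565291 0.16182798] [-0.19164774 -0.83705338 -1.10631614] [-0.0072801   0.01610301 -0.04735453]
```

View pics/m3.png

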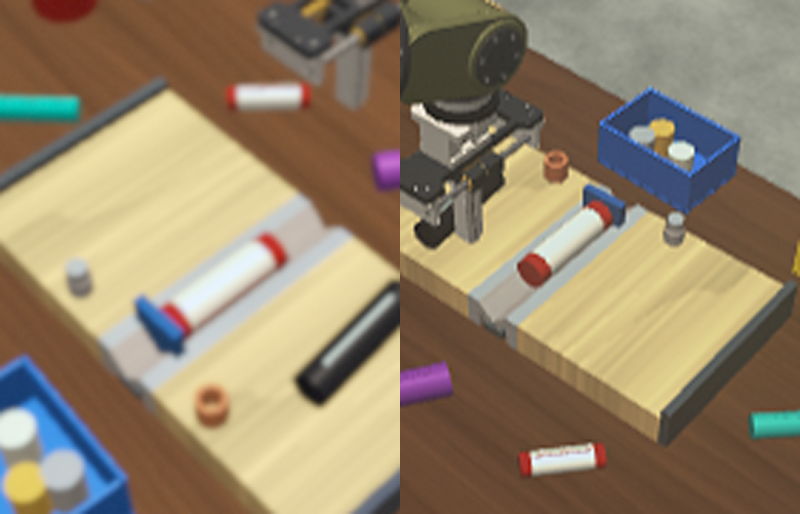

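The bar lies in the groove butted against the blue stop (scene crop about (175,320), side crop about (600,210)). The black bar, socket and bush are where they were.

```bash
python3 -c "
from station import ctrl
print(ctrl.hand_in())"
```

```text
the job is handed in; nothing more can be done
None
```

The bar was rolled into the groove and pushed along it until it butted against the blue stop plate; it was left lying there with the robot clear of it, and the job was handed in at about 18 s; on the first push the fingertips rode on top of the bar with about 39 N upward force at the wrist, and I backed off, lowered the fingers and redid it.

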